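# Seat the relay and hold the terminal guard open

### The arm

A 6-joint arm with a two-finger parallel gripper is mounted at the origin on the work surface; the furniture and walls round the work are solid. World frame = base frame: x ahead of the robot, y to its left, z up, the work surface at z = 0. Lengths are in m, angles in rad, forces in N, time in s.
With the tool pointing down it reaches from about 0.325 to 0.85 m from the base axis. Payload 15.5 kg.
Tool frame: the origin (TCP) lies midway between the tips of the shut fingers; the grasp point (between the pads) lies 19 mm behind it; z points along the fingers, y is the line along which they close (so a half turn about z gives the same grasp; the last joint's range is limited). The gripper opens to 91 mm and grips with 3 to 60 N. Pads are 32 mm wide; open, the fingers measure 118 mm over their backs; the gripper's body (76 mm by 178 mm) begins 60 mm behind the grasp point.
Start: joints at [1.141, 0.494, 1.345, -0, 1.302, -0.096], TCP at [0.205, 0.591, 0.214] pointing down, gripper open.
Joint ranges: [-2.91, 2.91], [-0.82, 2.16], [0.22, 2.67], [-1.22, 4.37], [0.12, 2.79], [-3.08, 3.08]. Speed limits (rad/s): [1.89, 1.89, 2.57, 3.01, 3.01, 3.01].

### API

Orientations are given as a rotation vector (axis times angle).
In Python, from rig import arm, command_gripper, imaging, finder, get_t, get_q, get_qvel, get_tau, get_tcp_pos, get_eef_rot, get_force, get_wrist_torque, get_finger_gap, get_gripper_force gives the robot as it stands. The module is installed in compiled form; this text tells all that it offers. Calls block until the motion is done:
- arm.move_ptp(position, orientation): joint-space move of the TCP to a pose.
- arm.movel(position, ori=None, vel=0.15, stop_force=None): straight line of the TCP; ori=None keeps the orientation; vel is the mean speed in m/s. With stop_force (N) it stops when the force on the tool has changed by that much, and returns True; else False.
- arm.movej(angles): joint-space move.
- command_gripper(opening, newtons=None): finger opening in m; newtons is the grip in N (None keeps the last); returns when the fingers have stopped.
- arm.pause(seconds).
- arm.ik(position, orientation): joint angles nearest the present ones, or None.
- imaging.capture(name): name is "scene" or "top" or "wrist"; returns the picture (400x640x3 uint8, blue, green, red); there is no depth.
- imaging.get_calibration(name): a dict with "K" (3x3 intrinsics, pixels), "origin" and "orientation" of the camera in the world. Camera axes: x right, y down, z forward; pixel columns grow to the right and rows downward; lengths in m; the calibration is good to about 2 mm. A picture is of the moment at which its call begins: read the wrist's pose just before it. get_calibration takes no time and is no camera call; for the wrist camera it gives the pose at the moment of the call.
A pose or a line that the arm cannot do raises arm.IKError and nothing moves.
- arm.job_done(): hands the job in; it is judged then, once.
Trained networks look in the newest picture that a camera, given by its name, has taken for a name from the list of things; names that differ only in an ending like _2 or _b are one class to them, and where a whole thing is asked for, a point or a joint stands for the part that bears it (a point fixed in the world has none). Each returns a list of dicts, best first, with "conf" (0 to 1); they miss things now and then, are a little off and sometimes report something else, mostly with a low value. They report only what shows in the picture. A call takes as long as a camera call. They do not tell look-alikes from the thing itself.
- finder.search_frame(camera, query): "at" ([column, row] in pixels, amid what is visible of it).
- finder.trace(camera, query): "mask" (400x640 bool, what is visible of it) and "at" ([column, row] in pixels, amid what is visible of it).
- finder.tip_of(camera, query): "at" ([column, row] in pixels: a listed point, or the origin of a listed thing).
Readings, each from a call of its own:
- get_t(): time.
- get_q(): joint angles.
- get_qvel(): joint speeds.
- get_tau(): joint torques, N m.
- get_tcp_pos(): TCP position.
- get_eef_rot(): TCP orientation.
- get_force(): force on the tool from outside, world axes, zero at the start.
- get_wrist_torque(): the same for the moment, N m.
- get_finger_gap(): finger opening in m.
- get_gripper_force(): force on a finger pad.
Only numpy, scipy, OpenCV 4.12 (cv2) and the standard library are available. Lean on these libraries where they do the work, as an engineer would, in place of code of your own. Each camera call takes 0.05 s, during which the arm holds its last target. There are 200 camera calls.

### The job

Stand the loose relay block upright and squarely on the contact block of the relay test station, its sides flush with the block's, and let go of it. Then lift the terminal guard by its handle and keep holding it open at 45 degrees, so that the terminals can be probed: finish while still holding the guard there, because it springs shut when released. Leave the relay seated, and leave the big capacitor and the ferrite choke where they are.

Things in the scene. Friction and masses are not known exactly. Their poses are not given: they have to be found in the camera images.
- relay: loose relay block, an orange box with a pale top, 28 mm (its x) x 44 mm (its y) x 35 mm high, about 40 g, standing on the bench, to the right of the station. Origin: centre of its underside; z up. It may be seated either way round (half turn).
- station: relay test station, fixed: dark steel base plate 172 (x) x 210 (y) x 8 mm with the contact block on the right (-y) and the guard on the left (+y). Origin: on the bench, 10 mm in front (-x) of the plate's middle; x points away from the robot (yaw 0.35 to 0.61), y left, z up. At the guard's left side a quadrant (radius 75 mm, top 130 mm up) has marks every 15 degrees, a longer one at 45.
- block_top (a point): centre of the flat top of the contact block, 38 mm above the bench. The top is 28 mm (x) x 44 mm (y), the same as the relay's underside; axes parallel to the station's. A 40 x 56 mm flange, 14 mm above the bench, surrounds its foot.
- guard_hinge (a point): middle of the guard's hinge line, 50 mm above the bench, at the guard's far (+x) edge; the hinge line runs along the station's y; axes parallel to the station's.
- guard_handle (a point): middle of the handle bar, a round level steel bar 10 mm thick, 78 mm long, parallel to the hinge line and 140 mm from it; rods at its ends join it to the guard. Guard shut: 50 mm above the bench, in front of the guard, with a gap of 50 mm between bar and guard edge (fingers opened to 50 mm fit over it from above) and 42 mm from its axis down to the plate. Axes turn with the guard.
- guard (a joint): angle (rad) of the grey sheet-metal guard, 90 mm wide, 85 mm from hinge to front edge: 0 shut and level, 0.785 at 45 degrees, at most 1.5; grows as the handle swings up and away from the robot. Weight and a spring shut it from every angle: about 2 N at the handle hold it. The round bar can turn between finger pads, so a gripper pointing straight down may keep doing so.
- capacitor_big: blue can capacitor, diameter 35 mm, 50 mm high, standing loose on the bench to the right of the station, nearer to it than the relay or farther; leave alone. Origin: centre of its underside.
- ferrite: copper-wound ferrite choke ring, 50 mm across, 20 mm high, loose, the farthest to the right; leave alone. Origin: centre of its underside.
Things that resemble listed ones, but are neither listed nor needed, are in the scene too. Of the things like the relay, leave any that is green or yellow; of the rest the smaller one is meant.

How it is judged:
On the way, in this order (a step that is already met when the one before it is completed fails the run):
1. the relay stands released and flush on the contact block, guard still shut (horizontal distance between relay and block_top below 0.004 m and z of relay in the frame of block_top between -0.003 and 0.003 m and angle between the x axis of relay and the x axis of block_top, either way round below 0.12 rad and angle between relay's own z axis and vertical below 0.08 rad and contact force between the fingers and relay below 0.05 N and value of joint guard below 0.15 rad), for 0.3 s.
2. the guard is held at 45 degrees by the fingers (value of joint guard between 0.685 and 0.885 rad and contact force between the fingers and station above 0.5 N), for 0.3 s.
At the end, for the whole second after the job is handed in: The fingers hold the guard still at 45 degrees (0.785 rad) within 0.1 rad, pressing on it with more than 0.5 N; the relay, untouched by the fingers, stands upright on the contact block, centred within 4 mm, on its top within 3 mm of height, and square to it within 0.12 rad (either way round) (all of step 2 and velocity of joint guard between -0.05 and 0.05 rad/s and horizontal distance between relay and block_top below 0.004 m and z of relay in the frame of block_top between -0.003 and 0.003 m and angle between the x axis of relay and the x axis of block_top, either way round below 0.12 rad and angle between relay's own z axis and vertical below 0.08 rad and contact force between the fingers and relay below 0.05 N); the arm keeps its last pose, push and grip.
It fails at once if a bystander (capacitor or ferrite choke) is moved by more than 20 mm (distance of any of capacitor_big, ferrite from where it was at the start of the episode above 0.02 m).
It also fails if it takes over 48 s, if anything falls off the work surface, if the arm or the gripper's body presses on something with over 40 N, if the wrist force passes 120 N, or if a joint passes its speed limit or range.

## Working session

There is one attempt and no reset: what is moved stays moved. The work goes in short steps, each a Python script; the robot and the scene stay as the last script left them, time stands still between calls to the robot, and variables do not carry over. Pictures are saved under pics/ and viewed, at most 10 in all, crops included, and the job is handed in when it is done.

```bash
mkdir -p pics; cat > h.py <<'E'
import numpy as np, cv2
from scipy.spatial.transform import Rotation as R
from rig import *
def rotm(o):
    o=np.array(o,float)
    return o if o.shape==(3,3) else (R.from_quat(o).as_matrix() if o.size==4 else R.from_rotvec(o).as_matrix())
def ray(c,px,z):
    K=np.array(c["K"]);d=rotm(c["orientation"])@np.linalg.inv(K)@[px[0],px[1],1]
    o=np.array(c["origin"]);return o+d*(z-o[2])/d[2]
def proj(c,P):
    p=np.array(c["K"])@rotm(c["orientation"]).T@(np.array(P)-c["origin"]);return p[:2]/p[2]
E
python3 - <<'E'
from h import *
print(get_tcp_pos(),get_eef_rot(),get_t())
for n in("scene","top"):
    im=imaging.capture(n);cv2.imwrite(f"pics/{n}0.png",im);c=imaging.get_calibration(n);print(n,c)
    for q,z in(("block_top",.038),("guard_hinge",.05),("guard_handle",.05),("relay",0),("station",0),("capacitor_big",0),("ferrite",0)):
        for d in finder.tip_of(n,q)[:4]:print(q,round(d["conf"],2),np.round(d["at"],1),np.round(ray(c,d["at"],z),4))
E
```

```text
[0.20461693 0.59013458 0.21330667] [-5.21884834e-01 -3.09756627e+00  1.93759234e-03] 0.0
scene {'K': array([[430.84542926,   0.        , 320.68845583],
       [  0.        , 430.84542926, 200.24914033],
       [  0.        ,   0.        ,   1.        ]]), 'origin': array([-0.00954171, -0.77658874,  0.94171094]), 'orientation': array([-2.26465858,  0.61015863, -0.24282706])}
block_top 0.75 [308.1 169.9] [0.4871 0.1977 0.038 ]
guard_hinge 0.83 [284.7 140.8] [0.4864 0.3673 0.05  ]
guard_handle 0.69 [271.6 169.7] [0.379  0.2464 0.05  ]
relay 0.81 [380.5 208.4] [ 0.6114 -0.0399  0.    ]
relay 0.74 [348.8 207.1] [0.5301 0.0149 0.    ]
relay 0.67 [328.7 319.4] [ 0.2764 -0.2913  0.    ]
relay 0.59 [284.7 220.3] [0.3329 0.0655 0.    ]
station 0.87 [287.6 170.9] [0.4452 0.2698 0.    ]
capacitor_big 0.48 [377.9 239.8] [ 0.53   -0.1411  0.    ]
ferrite 0.56 [417.6 275. ] [ 0.549  -0.2964  0.    ]
top {'K': array([[481.45034672,   0.        , 321.24779445],
       [  0.        , 481.45034672, 195.09589945],
       [  0.        ,   0.        ,   1.        ]]), 'origin': array([0.36374683, 0.03047625, 1.4020085 ]), 'orientation': array([-2.21666086,  2.16281318, -0.07936283])}
block_top 0.83 [252.2 180.6] [0.4918 0.2215 0.038 ]
guard_hinge 0.59 [202.2 181.1] [0.4858 0.3603 0.05  ]
guard_handle 0.89 [236.4 220.9] [0.3763 0.2601 0.05  ]
relay 0.84 [429.7 260.5] [ 0.276  -0.2946  0.    ]
relay 0.82 [344.8 139.5] [ 0.6236 -0.0412  0.    ]
relay 0.71 [327.5 172.2] [0.5256 0.0074 0.    ]
relay 0.66 [309.3 239.2] [0.329  0.0556 0.    ]
station 0.71 [238.7 193.5] [0.4567 0.2648 0.    ]
capacitor_big 0.42 [376.9 170. ] [ 0.5357 -0.1372  0.    ]
capacitor_big 0.35 [251.7 180.9] [0.4945 0.2282 0.    ]
ferrite 0.68 [435.3 167.4] [ 0.5477 -0.3085  0.    ]
```

```bash
python3 -c "
import cv2,numpy as np
a=cv2.imread('pics/top0.png')[90:290,150:470];b=cv2.imread('pics/scene0.png')[100:350,200:460]
cv2.imwrite('pics/a.png',np.vstack([cv2.resize(a,(400,250),interpolation=3),cv2.resize(b,(400,350))]) if 0 else cv2.resize(a,(800,500),interpolation=cv2.INTER_CUBIC))
cv2.imwrite('pics/b.png',cv2.resize(b,(624,600),interpolation=cv2.INTER_CUBIC))"
```

```text
(no output)
```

View pics/a.png

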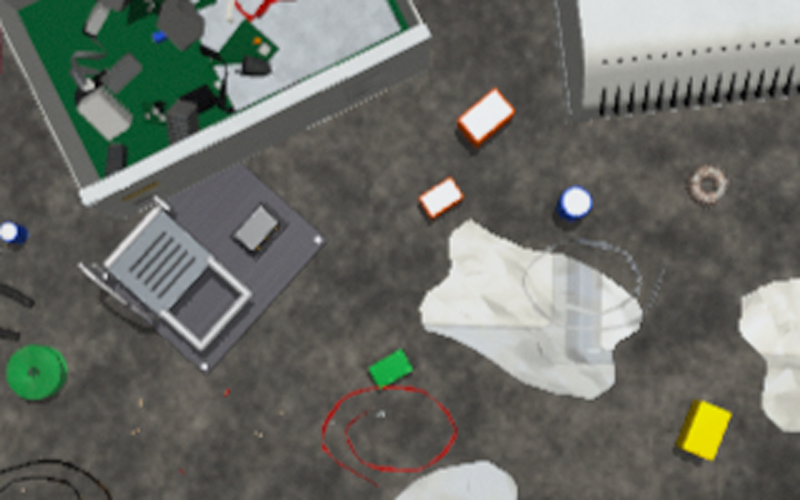

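View pics/b.png

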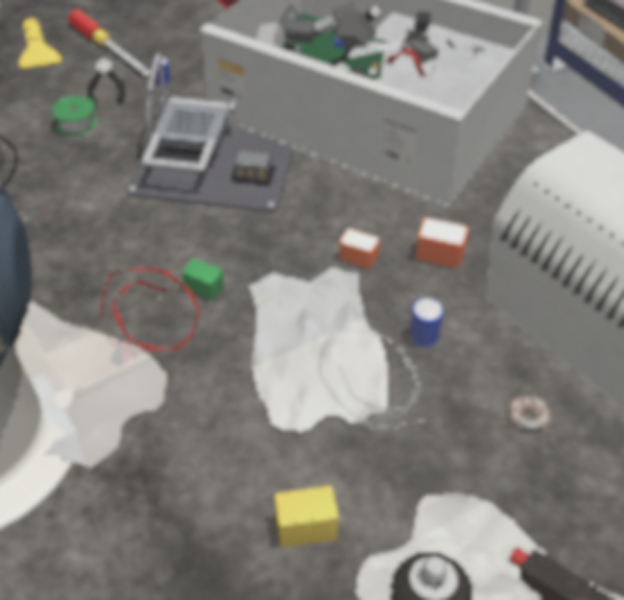

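The top view shows the small orange relay at crop (440,197), with a larger orange look-alike at (486,117). The contact block is at (257,229), the guard at (160,260), and the enclosure wall is just behind the station. Next is a close look at the station and the relay with the wrist camera.

```bash
cat >> h.py <<'E'
def down(yaw): # tool z down, tool y axis along world yaw+90deg
    return (R.from_euler('z',yaw)*R.from_rotvec([np.pi,0,0])).as_rotvec()
def best(yaws,p):
    c=[(np.abs(arm.ik(p,down(y))-get_q()).max(),y) for y in yaws if arm.ik(p,down(y)) is not None]
    return min(c)[1]
E
python3 - <<'E'
from h import *
print("yaw now",R.from_rotvec(get_eef_rot()).as_matrix().round(2).tolist())
for name,p in(("sta",[.43,.27,.33]),("rel",[.50,.01,.30])):
    y=best([.6,.6+np.pi,.6-np.pi],p);arm.move_ptp(p,down(y));arm.pause(.2)
    c=imaging.get_calibration("wrist");im=imaging.capture("wrist");cv2.imwrite(f"pics/{name}.png",im);print(name,y,get_t(),get_q().round(2),c["origin"],rotm(c["orientation"]).round(3).tolist())
    np.save(name+".npy",c,allow_pickle=True)
    for q,z in(("block_top",.038),("guard_hinge",.05),("guard_handle",.05),("relay",0),("station",0)):
        for d in finder.tip_of("wrist",q)[:3]:print(q,round(d["conf"],2),np.round(d["at"],1),np.round(ray(c,d["at"],z),4))
    for d in finder.trace("wrist","relay")[:2]:
        pts=np.argwhere(d["mask"])[:,::-1]
        w=np.array([ray(c,x,.035)[:2] for x in pts[::7]]);
        r=cv2.minAreaRect((w*1000).astype(np.float32));print("mask",r,len(pts))
E
```

```text
yaw now [[-0.94, 0.33, -0.0], [0.33, 0.94, -0.0], [0.0, -0.0, -1.0]]
sta 0.6 2.5583 [0.44 0.23 1.44 0.   1.47 1.41] [0.48640345 0.30996842 0.50064218] [[0.566, -0.799, -0.205], [-0.825, -0.548, -0.14], [-0.001, 0.248, -0.969]]
block_top 0.84 [370.9 149.3] [0.4872 0.2214 0.038 ]
guard_hinge 0.94 [281.6  98.8] [0.4741 0.3563 0.05  ]
guard_handle 0.57 [306.8 198.9] [0.3828 0.2558 0.05  ]
relay 0.96 [494.5 204.9] [0.5265 0.0069 0.    ]
relay 0.6 [560.  171.8] [ 0.6205 -0.0393  0.    ]
relay 0.6 [387.9 279.8] [0.3333 0.0648 0.    ]
station 0.91 [324.9 147.8] [0.4507 0.2712 0.    ]
mask ((620.84326171875, -28.34897232055664), (44.7500114440918, 83.06390380859375), 41.09447479248047) 1771
mask ((528.337646484375, 23.379310607910156), (32.536190032958984, 57.55986022949219), 34.463714599609375) 853
rel 0.6 4.1583 [-0.1   0.24  1.51  0.    1.39  0.87] [0.55655257 0.05049098 0.47107428] [[0.566, -0.799, -0.204], [-0.825, -0.548, -0.139], [-0.001, 0.247, -0.969]]
block_top 0.66 [165.5  76. ] [0.4878 0.2254 0.038 ]
guard_handle 0.69 [100.9 136.7] [0.3823 0.2526 0.05  ]
relay 0.82 [329.5 145.9] [0.529  0.0104 0.    ]
relay 0.59 [399.8 109.2] [ 0.6228 -0.0395  0.    ]
relay 0.52 [222.3 236.3] [ 0.3304  0.065  -0.    ]
station 0.77 [132.8  86.5] [0.4455 0.2703 0.    ]
station 0.4 [49.9 14.4] [0.4643 0.3961 0.    ]
mask ((622.4407958984375, -34.785884857177734), (36.45466995239258, 63.70679473876953), 43.11362075805664) 1545
mask ((354.9527282714844, 50.70151901245117), (26.11996841430664, 6.817009449005127), 31.081750869750977) 94
```

```bash
ls pics
```

```text
a.png
b.png
rel.png
scene0.png
sta.png
top0.png
```

View pics/sta.png

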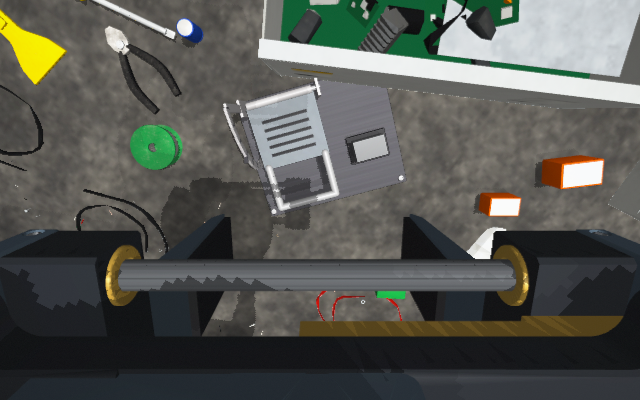

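View pics/rel.png

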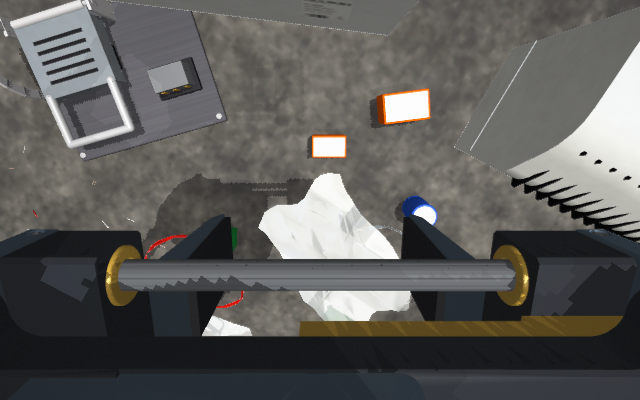

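Both wrist views are clear. Relay's white top is at (328,146) in rel.png, lined up with the tool at yaw 0.6. The block top is at (370,148) in sta.png, with the station turned about 0.25 rad further. I'll take one close look at each and segment the tops.

```bash
cat >> h.py <<'E'
def quad(c,im,seed,z,tol,n=0):
    """rect (world mm) of the bright patch at seed on plane z"""
    m=np.zeros((402,642),np.uint8)
    cv2.floodFill(im.copy(),m,tuple(int(v) for v in seed),255,(tol,)*3,(tol,)*3,4|cv2.FLOODFILL_MASK_ONLY|cv2.FLOODFILL_FIXED_RANGE|(255<<8))
    m=cv2.morphologyEx(m[1:-1,1:-1],cv2.MORPH_OPEN,np.ones((3,3)))
    k=max(cv2.findContours(m,cv2.RETR_EXTERNAL,cv2.CHAIN_APPROX_NONE)[0],key=cv2.contourArea)[:,0]
    w=np.array([ray(c,p,z)[:2] for p in k])*1000
    (ctr,s,a)=cv2.minAreaRect(w.astype(np.float32))
    # yaw of short (x) axis
    yaw=np.radians(a if s[0]<s[1] else a+90); yaw=(yaw+np.pi/2)%np.pi-np.pi/2
    return np.array(ctr)/1000,sorted(s),yaw
E
python3 - <<'E'
from h import *
for name,p,yaw,z in(("block",[.489,.222],.83,.038),("relay",[.529,.010],.6,.035)):
    p=np.array(p);q=p-.02*np.array([np.cos(yaw),np.sin(yaw)])
    arm.move_ptp([*q,.2],down(yaw));arm.pause(.25)
    c=imaging.get_calibration("wrist");im=imaging.capture("wrist");cv2.imwrite(f"pics/{name}_c.png",im)
    np.save(name+".npy",c,allow_pickle=True)
    s=proj(c,[*p,z]);print(name,get_t(),s,im[int(s[1]),int(s[0])],get_q().round(2))
    for tol in(15,30,45):
        print(tol,quad(c,im,s,z,tol))
E
python3 -c "
import cv2,numpy as np
a=cv2.imread('pics/block_c.png')[:300];b=cv2.imread('pics/relay_c.png')[100:260,200:440]
cv2.imwrite('pics/bc.png',np.vstack([a,cv2.resize(b,(640,300))[:, :]])[:600])"
```

```text
block 5.65 [316.28650478 163.06186106] [181 180 178] [ 0.29  0.36  1.62 -0.    1.16  1.04]
15 (array([0.48956494, 0.22495879]), [22.1265811920166, 42.3349494934082], np.float64(0.8540160402009667))
30 (array([0.48941724, 0.22466963]), [22.869956970214844, 42.6083984375], np.float64(0.869511176950402))
45 (array([0.48914233, 0.22439268]), [23.967302322387695, 42.75439453125], np.float64(0.8732676322469861))
relay 6.8083 [318.35721018 163.18907163] [254 254 254] [-0.12  0.35  1.64  0.    1.15  0.85]
15 (array([0.5299881 , 0.01404764]), [21.986083984375, 39.00044631958008], np.float64(0.6017859228306901))
30 (array([0.52952478, 0.01382309]), [23.002429962158203, 39.18288803100586], np.float64(0.6017405825131315))
45 (array([0.52952478, 0.01382309]), [23.002429962158203, 39.18288803100586], np.float64(0.6017405825131315))
```

View pics/bc.png

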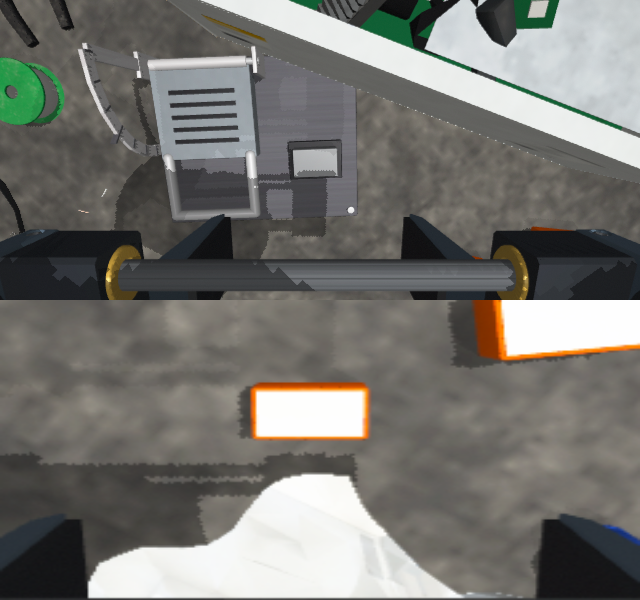

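The near part of the block top lies in the gripper's shadow, so the flood fill stops short (23 mm instead of 28 mm). I'll rectify the block-top plane and read the true edges.

```bash
python3 - <<'E'
from h import *
c=np.load("block.npy",allow_pickle=True).item();im=cv2.imread("pics/block_c.png")
yaw=.85;ex=np.array([np.cos(yaw),np.sin(yaw)]);ey=np.array([-ex[1],ex[0]]);o=np.array([.489,.2235])
# rectified: col = 300 - 8000*y , row = 200 - 8000*x  (x,y station-aligned m about o)
g=[(-.03,-.03),(.03,-.03),(.03,.03),(-.03,.03)]
src=np.float32([proj(c,[*(o+x*ex+y*ey),.038]) for x,y in g]);dst=np.float32([(300-8000*y,250-8000*x) for x,y in g])
r=cv2.warpPerspective(im,cv2.getPerspectiveTransform(src,dst),(600,500),flags=cv2.INTER_CUBIC)
cv2.imwrite("pics/rect.png",r)
E
```

```text
(no output)
```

View pics/rect.png

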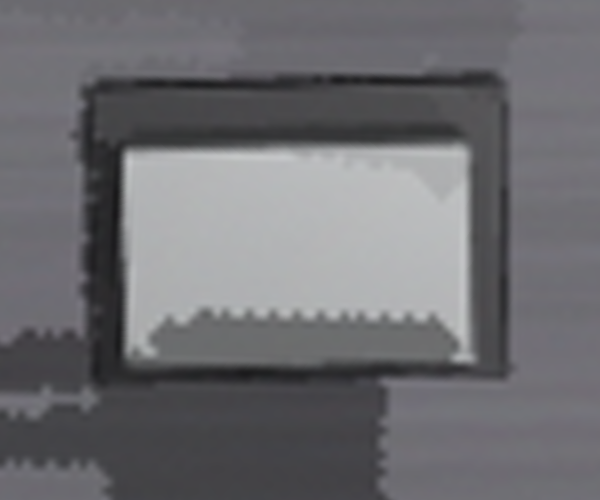

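```bash
python3 - <<'E'
from h import *
c=np.load("block.npy",allow_pickle=True).item()
B=np.array([.4883,.2230]);Y=.858;T=R.from_euler('z',Y).as_matrix()[:2,:2]
for px in((270,55),(450,118),(600,165)):print("wall base st-frame",T.T@(ray(c,px,0)[:2]-B))
for px,n in(((216,216),"handle"),((203,62),"hinge")):print(n,ray(c,px,.05),T.T@(ray(c,px,.05)[:2]-B))
P=np.array([.5297,.0139]);o=down(.602)
command_gripper(.065,20)
arm.move_ptp([*P,.06],o);arm.movel([*P,.006],o,vel=.06,stop_force=8)
command_gripper(.03,20);print("gap",get_finger_gap(),get_gripper_force(),get_tcp_pos())
arm.movel([*P,.13],o,vel=.12);print(get_finger_gap(),get_force(),get_t())
E
```

```text
wall base st-frame [0.10663747 0.04300456]
wall base st-frame [ 0.03825915 -0.14527001]
wall base st-frame [-0.01738469 -0.31441284]
handle [0.38097376 0.25174873 0.05      ] [-0.04843674  0.09999647]
hinge [0.47709114 0.35799289 0.05      ] [0.09479695 0.09675876]
gap 0.044236774509015635 20.00049501657486 [0.52984189 0.01389887 0.00618575]
0.04380071555472046 [-0.1496844   0.22144111 -0.17734621] 10.7
```

```bash
python3 - <<'E'
from h import *
B=np.array([.4883,.2230]);Y=.858;o=down(Y)
arm.move_ptp([*B,.13],o);arm.movel([*B,.055],o,vel=.08);arm.pause(.2)
hit=arm.movel([*B,.041],o,vel=.02,stop_force=4);print(hit,get_tcp_pos(),get_force())
command_gripper(.062);arm.pause(.1)
arm.movel([*B,.13],o,vel=.12)
q=B-.02*np.array([np.cos(Y),np.sin(Y)])
arm.movel([*q,.235],o,vel=.15);arm.pause(.25)
c=imaging.get_calibration("wrist");im=imaging.capture("wrist");cv2.imwrite("pics/placed.png",im)
s=proj(c,[*B,.073]);
for tol in(30,60):print(quad(c,im,s,.073,tol))
print(get_t());np.save("placed.npy",c,allow_pickle=True)
i0=im[60:260,130:450];cv2.imwrite("pics/p2.png",cv2.resize(i0,(800,500),interpolation=cv2.INTER_CUBIC))
E
```

```text
True [0.48817703 0.22296665 0.04381937] [-0.24368203 -0.32292529  2.00514088]
(array([0.48861423, 0.22525342]), [19.79637908935547, 38.620025634765625], np.float64(0.8579931383938639))
(array([0.48860873, 0.22525816]), [19.79637908935547, 38.634552001953125], np.float64(0.8579931383938639))
16.0083
```

View pics/p2.png

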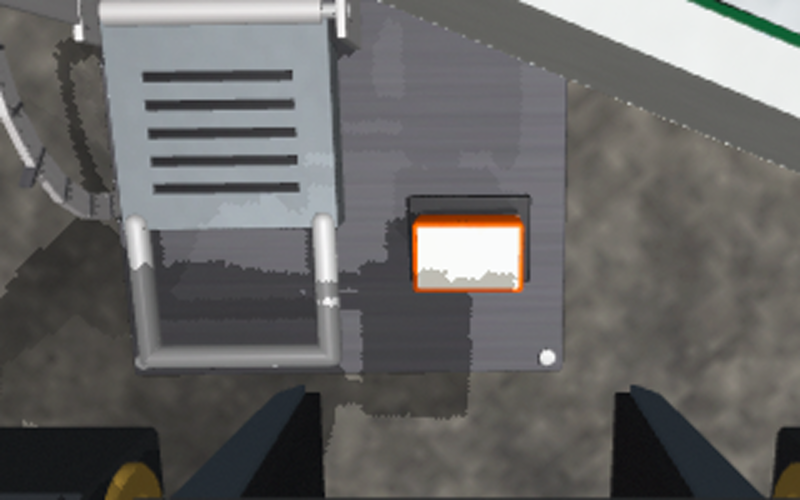

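The relay stands upright on the block. Its white top spans crop (415,225) to (521,290). I'll compare its centre with the measured block centre.

```bash
python3 - <<'E'
from h import *
c=np.load("placed.npy",allow_pickle=True).item();im=cv2.imread("pics/placed.png")
B=np.array([.4883,.2230]);Y=.858;T=R.from_euler('z',Y).as_matrix()[:2,:2]
hsv=cv2.cvtColor(im,cv2.COLOR_BGR2HSV)
org=cv2.inRange(hsv,(3,130,60),(20,255,255));org[:, :270]=0;org[:,360:]=0;org[200:]=0
ys,xs=np.nonzero(org);print("orange px",xs.min(),xs.max(),ys.min(),ys.max())
# white+shaded top: low-saturation region enclosed by orange
k=max(cv2.findContours(cv2.morphologyEx(org,cv2.MORPH_CLOSE,np.ones((3,3))),cv2.RETR_EXTERNAL,cv2.CHAIN_APPROX_NONE)[0],key=cv2.contourArea)
m=np.zeros_like(org);cv2.drawContours(m,[k],-1,255,-1);m[org>0]=0
m=cv2.morphologyEx(m,cv2.MORPH_OPEN,np.ones((3,3)));y,x=np.nonzero(m)
w=np.array([T.T@(ray(c,p,.073)[:2]-B) for p in zip(x,y)])*1000
print("white centre st mm",w.mean(0),np.ptp(w,axis=0),"rect",cv2.minAreaRect(w.astype(np.float32)))
for n,z in(("rim near",.073),):print(n,(T.T@(ray(c,(xs.mean(),ys.max()+.5),z)[:2]-B))*1000)
c2=np.load("relay.npy",allow_pickle=True).item()
for q,z in(("guard_handle",.05),("guard_hinge",.05),("relay",.038)):
    for d in finder.tip_of("wrist",q)[:2]:
        p=ray(c,d["at"],z);print(q,d["conf"],p.round(4),T.T@(p[:2]-B))
for px in((130+237/2.5,60+357/2.5),):print("bar px",ray(c,px,.05),T.T@(ray(c,px,.05)[:2]-B))
E
```

```text
orange px 295 339 146 176
white centre st mm [0.47083638 0.77487217] [22.81780097 39.81706737] rect ((0.40140628814697266, 0.7553882598876953), (22.817768096923828, 39.81706237792969), 0.005039490759372711)
rim near [-13.53468653   1.17659895]
guard_handle 0.86 [0.3856 0.253  0.05  ] [-0.04446791  0.09732481]
guard_hinge 0.69 [0.4738 0.3607 0.05  ] [0.09473683 0.10104417]
relay 0.81 [0.3512 0.089  0.038 ] [-0.19097388  0.01609056]
relay 0.8 [0.4849 0.22   0.038 ] [-0.00451662  0.00065448]
bar px [0.38113138 0.25358542 0.05      ] [-0.04694413  0.10107833]
```

The relay is within 1 mm of centre and square. Now the guard.

```bash
python3 - <<'E'
from h import *
B=np.array([.4883,.2230]);Y=.858;T=R.from_euler('z',Y).as_matrix()[:2,:2];o=down(Y+np.pi/2)
def P(x,z):return [*(B+T@[x,.0985]),z-.019]
hx=-.047+.14
command_gripper(.05)
arm.move_ptp(P(-.047,.17),o);print(get_q().round(2))
print(arm.movel(P(-.047,.05),o,vel=.08,stop_force=8),get_tcp_pos(),get_force())
command_gripper(0,25);print("gap",get_finger_gap(),get_gripper_force(),get_t())
arm.pause(.2)
for a in np.linspace(0,.785,9)[1:]:
    arm.movel(P(hx-.14*np.cos(a),.05+.14*np.sin(a)),o,vel=.06);print(round(a,2),get_finger_gap(),get_force().round(1))
arm.pause(.4)
p=get_tcp_pos();print(p,T.T@(p[:2]-B),get_t(),get_gripper_force())
for n in("scene","top"):
    im=imaging.capture(n);cv2.imwrite(f"pics/{n}1.png",im)
    for q in("relay","guard_handle"):
        for d in finder.tip_of(n,q)[:4]:print(n,q,d["conf"],ray(imaging.get_calibration(n),d["at"],.038 if q=="relay" else .149))
cv2.imwrite("pics/fin.png",cv2.resize(cv2.imread("pics/scene1.png")[80:240,180:396],(800,592),interpolation=cv2.INTER_CUBIC))
E
```

```text
[ 0.45  0.35  1.82 -0.    0.97 -0.41]
False [0.38327199 0.25195625 0.03134533] [ 0.51190877  0.11368011 -0.90809059]
gap 0.009830209743916718 25.048897862434387 20.2417
0.1 0.009510110020649836 [ 1.5  9.3 -3.9]
0.2 0.009776000733989359 [ 2.6 10.3 -4.8]
0.29 0.009695352432113795 [ 3.5 10.2 -6.1]
0.39 0.009280476620496088 [ 3.9 12.7 -8.9]
0.49 0.009346793651969694 [  6.4  14.7 -11.6]
0.59 0.009225751115580414 [  7.6  15.1 -14.5]
0.69 0.009620611378374472 [  7.8  13.6 -17.7]
0.78 0.009476357652208915 [  7.4  11.6 -18.7]
[0.41089748 0.2840696  0.12962077] [-0.00441616  0.09849438] 23.8417 24.9608051776886
scene relay 0.86 [ 0.59341571 -0.06940514  0.038     ]
scene relay 0.75 [0.32257047 0.02433498 0.038     ]
scene relay 0.61 [0.48137798 0.23322957 0.038     ]
scene relay 0.6 [ 0.26167121 -0.31543337  0.038     ]
scene guard_handle 0.68 [0.41162247 0.27514487 0.149     ]
top relay 0.8 [ 0.62466828 -0.03969255  0.038     ]
top relay 0.71 [0.48855115 0.21623076 0.038     ]
top relay 0.62 [ 0.26824232 -0.2844766   0.038     ]
top relay 0.46 [0.33174636 0.05973162 0.038     ]
top guard_handle 0.5 [0.48085915 0.20746273 0.149     ]
```

View pics/fin.png

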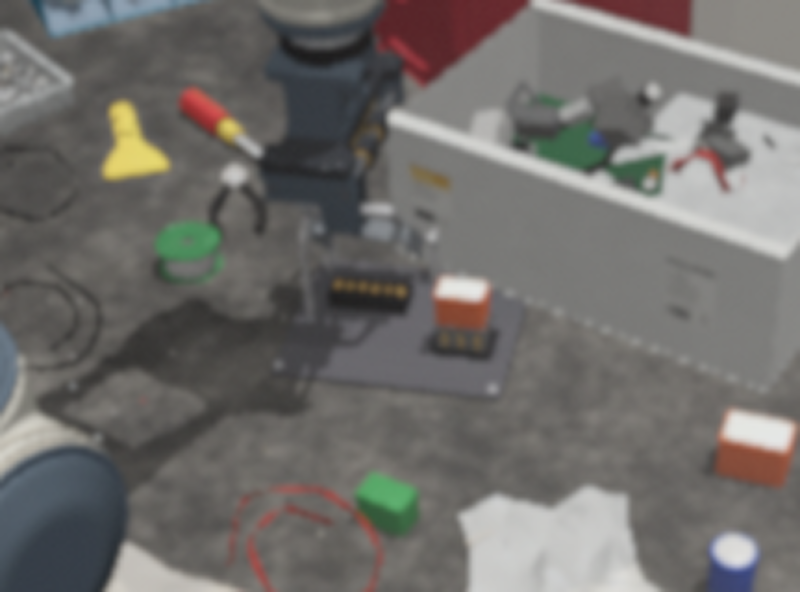

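Guard is open at about 45°, and relay sits on the block with its front edge at crop (462,305). Nearly all the 23 N on the tool is a radial pull toward the hinge, so I'll ease that a little without changing the angle.

```bash
python3 - <<'E'
from h import *
Y=.858;ex=np.array([np.cos(Y),np.sin(Y)]);p=np.array(get_tcp_pos());o=down(Y+np.pi/2)
for i in range(4):
    f=get_force();fr=(-f[:2]@ex+f[2])*.707;print("radial",fr,"tangential",(f[:2]@ex+f[2])*.707,get_finger_gap())
    if fr>-8:break
    p=p+.0008*np.array([*(ex*.707),-.707]);arm.movel(p,o,vel=.01);arm.pause(.2)
arm.pause(.5);q=get_tcp_pos();f=get_force();print(f,q,np.abs(get_qvel()).max(),get_t(),get_gripper_force())
print(arm.job_done())
E
```

```text
radial -22.554300313966333 tangential -2.7351861998526124 0.00948923754161022
radial 4.948429042554331 tangential -2.3319586234792977 0.009360247836293004
[-1.60022344 -5.32371748  1.84141939] [0.41045226 0.28370578 0.12881631] 0.0021984066020920745 25.2333 24.963532090187073
the job is handed in; nothing more can be done
None
```

The job is handed in: the relay measured within about 1 mm of centre and square on the contact block, and the gripper is still holding the guard at about 45 degrees (0.78 rad, from the gripper position); the capacitor and choke were not touched, at 25 s of the 48 s allowed, and no verdict was returned.

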